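Pack the microscope's optics into their boxes

TASK

Pack away the microscope's four loose optics: stand each of the three eyepieces, barrel up as it is now, in the open square box of its own size (smallest in the smallest, middle in the middle, largest in the largest), and lay the short wide auxiliary lens flat, glass up, in the round dish. Lower each one to the floor of its box or dish before letting go, and never drop one or tip one over; leave the focusing knob and the dust cap where they lie.

Things in the scene. Friction and masses are not known exactly. Their poses are not given: they have to be found in the camera images.
- eyepiece_small_center (a point): the small eyepiece, loose, standing with its barrel up: a black rubber eyecup as foot, 30 mm in diameter and 14 mm high, and above it a bare aluminium barrel 20 mm in diameter up to the total height of 56 mm. Round: any grasp yaw will do. The point is on its axis, half-way up (28 mm above its underside); z points up along the barrel.
- eyepiece_medium_center (a point): the medium eyepiece, loose, standing with its barrel up: a black rubber eyecup as foot, 44 mm in diameter and 18 mm high, and above it a bare aluminium barrel 28 mm in diameter up to the total height of 68 mm. Round: any grasp yaw will do. The point is on its axis, half-way up (34 mm above its underside); z points up along the barrel.
- eyepiece_large_center (a point): the large eyepiece, loose, standing with its barrel up: a black rubber eyecup as foot, 58 mm in diameter and 22 mm high, and above it a bare aluminium barrel 36 mm in diameter up to the total height of 80 mm. Round: any grasp yaw will do. The point is on its axis, half-way up (40 mm above its underside); z points up along the barrel.
- lens_center (a point): the auxiliary lens, loose: a short wide black cylinder 60 mm in diameter and 40 mm high with a thin aluminium band and a green-tinted glass on top, no barrel. Round: any grasp yaw will do. The point is on its axis, half-way up (20 mm above its underside); z up.
- box_small: the small open white square box, fixed to the table, light grey floor inside: 52 mm square outside, 46 mm square inside, walls 3 mm, 22 mm high, inner floor 4 mm above the table. Origin at the centre of its underside, on the table; x and y along its sides, z up.
- box_medium: the medium open white square box, fixed to the table, light grey floor inside: 66 mm square outside, 60 mm square inside, walls 3 mm, 28 mm high, inner floor 4 mm above the table. Origin at the centre of its underside, on the table; x and y along its sides, z up.
- box_large: the large open white square box, fixed to the table, light grey floor inside: 80 mm square outside, 74 mm square inside, walls 3 mm, 34 mm high, inner floor 4 mm above the table. Origin at the centre of its underside, on the table; x and y along its sides, z up.
- dish: the round shallow white plastic dish, fixed to the table: 86 mm in diameter outside, 80 mm inside, 14 mm high, inner floor 4 mm above the table. Origin at the centre of its underside, on the table; z up.
- knob_center (a point): a loose ribbed black focusing knob that stays where it is: a cylinder about 42 mm across its ribs and 24 mm high, lying flat. The point is at its centre, 12 mm above the table.
- cap_center (a point): a loose grey plastic dust cap that stays where it is: a flat disc 40 mm in diameter and 12 mm high. The point is at its centre, 6 mm above the table.
There are look-alikes about, which are no part of the job. Leave any red look-alike of the part that bears lens_center alone.

How it is judged:
At the end, for the whole second after the job is handed in: Each eyepiece stands in the box of its own size and the auxiliary lens lies in the round dish: axis within 14 mm of the container's centre, standing on its floor (within 4 mm), upright within 0.12 rad, released and at rest (horizontal distance between eyepiece_small_center and box_small below 0.014 m and z of eyepiece_small_center in the frame of box_small between 0.026 and 0.036 m and angle between each of eyepiece_small_center, eyepiece_medium_center, eyepiece_large_center, lens_center's own z axis and vertical below 0.12 rad and linear speed of each of eyepiece_small, eyepiece_medium, eyepiece_large, lens below 0.02 m/s and angular speed of each of eyepiece_small, eyepiece_medium, eyepiece_large, lens below 0.2 rad/s and horizontal distance between eyepiece_medium_center and box_medium below 0.014 m and z of eyepiece_medium_center in the frame of box_medium between 0.032 and 0.042 m and horizontal distance between eyepiece_large_center and box_large below 0.014 m and z of eyepiece_large_center in the frame of box_large between 0.038 and 0.048 m and horizontal distance between lens_center and dish below 0.014 m and z of lens_center in the frame of dish between 0.018 and 0.028 m); the robot touches nothing.
It fails at once if an eyepiece or the lens is tipped over (more than 45 degrees) (angle between any of eyepiece_small_center, eyepiece_medium_center, eyepiece_large_center, lens_center's own z axis and vertical above 0.785 rad).
It fails at once if an eyepiece or the lens is let go in the air, its underside more than 25 mm above the table ((height (world z) of eyepiece_small_center above 0.053 m and contact force between the fingers and eyepiece_small below 0.02 N) or (height (world z) of eyepiece_medium_center above 0.059 m and contact force between the fingers and eyepiece_medium below 0.02 N) or (height (world z) of eyepiece_large_center above 0.065 m and contact force between the fingers and eyepiece_large below 0.02 N) or (height (world z) of lens_center above 0.045 m and contact force between the fingers and lens below 0.02 N)).
It fails at once if the focusing knob is moved by more than 30 mm (distance of knob_center from where it was at the start of the episode above 0.03 m).
It fails at once if the dust cap is moved by more than 30 mm (distance of cap_center from where it was at the start of the episode above 0.03 m).
It also fails if it takes over 109 s, if anything falls off the work surface, if the arm or the gripper's body presses on something with over 40 N, if the wrist force passes 120 N, or if a joint passes its speed limit or range.

ROBOT

A 6-joint arm with a two-finger parallel gripper is mounted at the origin on the work surface. World frame = base frame: x ahead of the robot, y to its left, z up, the work surface at z = 0. Lengths are in m, angles in rad, forces in N, time in s.
With the tool pointing down it reaches from about 0.3 to 0.875 m from the base axis. Payload 6.4 kg.
Tool frame: the origin (TCP) lies between the finger pads; the fingertips stand 25 mm ahead of it and the grasp point (between the pads) lies 6 mm ahead of it; z points along the fingers, y is the line along which they close (so a half turn about z gives the same grasp; the last joint's range is limited). The gripper opens to 85 mm and grips with 20 to 120 N. Pads are 22 mm wide; open, the fingers measure 114 mm over their backs; the gripper's body (76 mm by 85 mm) begins 54 mm behind the grasp point. The pads swing forward as they close: fully open they stand 13 mm farther back than shut.
Start: joints at [0.912, 0.181, 1.607, -0, 1.354, -0.206], TCP at [0.252, 0.517, 0.256] pointing down, gripper open.
Joint ranges: [-2.99, 2.99], [-0.89, 2.07], [0.3, 2.58], [-1.14, 4.28], [0, 2.63], [-3.12, 3.12]. Speed limits (rad/s): [2.57, 2.57, 3.01, 3.14, 3.14, 3.14].

INTERFACE

Orientations are given as a unit quaternion [w, x, y, z].
In Python, from bench import ctrl gives the robot as it stands.
- The arm moves only by the tool servo_tool, never from a script. Its argument "series" is text: rows parted by semicolons, each of 7 numbers parted by spaces: the gripper command: -1 is fully open, 1 is shut, values between are in proportion, then the shift along the tool's x, y, z in m, then the turn, a rotation vector about the tool's x, y, z in degrees. A call has 1 to 12 rows; each row is the pose to reach, as a shift and turn from the pose commanded when the call began, along the tool's axes at that moment; what a row does not reach only later rows make up. A row lasts 1/12 s, in which the tool goes at most 41.7 mm and 7.16 degrees, less where a joint would pass 70% of its speed; a pose out of reach is approached as far as the arm can. A call with a gripper value outside its range is refused whole. The fingers move at their own pace and stop on an object; the grip force is fixed at half the most. Time passes only in rows, so rows that repeat a pose let the fingers close. It gives the time, the measured TCP pose, the force, the opening and the grip force at its end, in the units of the state.
- ctrl.get_obs(): the state, without advancing time (a new reading comes with each control period).
- ctrl.camera(name): name is "side" or "top"; returns a dict with "img" (384x512x3 uint8, red, green, blue), "z_map" (384x512 float32, m along the optical axis (not along the pixel's ray), 0 where there is no reading), "fovy" (degrees; the focal length in pixels is half the picture's height over the tangent of half this angle, whatever the lens; pixels are square), "cx", "cy" (the principal point, pixels), "extrinsics" (4x4, takes a point from camera to world coordinates). Camera axes: x right, y down, z forward; pixel columns grow to the right and rows downward; lengths in m; the calibration is good to about 2 mm. A picture is of the moment at which its call begins.
- ctrl.hand_in(): hands the job in; it is judged then, once.
The state is a dict: "time_s": time; "q": joint angles; "dq": joint speeds; "joint_efforts": joint torques, N m; "eef_pos": TCP position; "eef_rot": TCP orientation; "wrist_force": force on the tool from outside, world axes, zero at the start; "torque": the same for the moment, N m; "opening": opening from 0.0 (shut) to 1.0 (fully open); "grasp_force": force on a finger pad.
Only numpy, scipy, OpenCV 4.12 (cv2) and the standard library are available. Lean on these libraries where they do the work, as an engineer would, in place of code of your own. Each camera call takes 0.05 s, during which the arm holds its last target. There are 200 camera calls.

## Working session

There is one attempt and no reset: what is moved stays moved. The work goes in short steps, Python scripts to look and compute and a tool call to move; the robot and the scene stay as the last step left them, time stands still between calls to the robot, and variables do not carry over. Pictures are saved under pics/ and viewed, at most 14 in all, crops included, and the job is handed in when it is done.

Besides the shell and the picture viewer there is one more tool, called after ">>>" in YAML: its name, and indented under it one key for each argument. servo_tool: Moves the arm, as the interface text tells. Its arguments: {"type":"object","properties":{"series":{"type":"string"}},"required":["series"]}

```bash
mkdir -p pics; cat > h.py <<'E'
import numpy as np, cv2
from bench import ctrl
def cam(n):
    c=ctrl.camera(n); c['f']=c['img'].shape[0]/2/np.tan(np.radians(c['fovy'])/2); return c
def cloud(c):
    z=c['z_map']; v,u=np.mgrid[:z.shape[0],:z.shape[1]]
    p=np.stack([(u-c['cx'])/c['f']*z,(v-c['cy'])/c['f']*z,z,np.ones_like(z)],-1)
    w=(p@c['extrinsics'].T)[...,:3]; w[z==0]=np.nan; return w
def save(c,n): cv2.imwrite('pics/'+n,c['img'][...,::-1])
E
python3 - <<'E'
from h import *
for n in('top','side'):
    c=cam(n); save(c,n+'0.png'); print(n,c['f'],c['cx'],c['cy'],c['extrinsics'].round(3).tolist())
    np.savez('/tmp/'+n,**{k:c[k] for k in('img','z_map','f','cx','cy','extrinsics')})
    w=cloud(c)
    m=((w[...,2]>.007)&(w[...,2]<.1)).astype(np.uint8)
    k,l,s,ce=cv2.connectedComponentsWithStats(m)
    for i in range(1,k):
        if s[i,4]>40:
            q=w[l==i]; print(ce[i].round(),s[i,4],q.min(0).round(3),q.max(0).round(3))
o=ctrl.get_obs();print(o)
E
```

```text
top 476.6156240176204 260.72803845608973 193.30163545974014 [[0.09, -0.975, 0.202, 0.239], [-0.996, -0.09, 0.013, -0.01], [0.005, -0.203, -0.979, 1.418], [0.0, 0.0, 0.0, 1.0]]
[161.  56.] 3104 [0.815 0.239 0.007] [1.025 0.475 0.1  ]
[314.  68.] 6021 [ 0.817 -0.284  0.007] [1.037 0.035 0.1  ]
[420.  91.] 831 [ 0.835 -0.502  0.007] [ 0.976 -0.414  0.044]
[496. 101.] 1778 [ 0.801 -0.745  0.007] [ 0.997 -0.641  0.072]
[272. 152.] 140 [ 0.615 -0.053  0.007] [0.701 0.03  0.02 ]
[319. 159.] 309 [ 0.604 -0.202  0.007] [ 0.695 -0.112  0.042]
[214. 154.] 144 [0.607 0.13  0.007] [0.67  0.191 0.029]
[494. 176.] 690 [ 0.555 -0.748  0.007] [ 0.751 -0.622  0.017]
[ 26. 197.] 4347 [0.314 0.631 0.007] [0.586 0.81  0.034]
[167. 163.] 333 [0.565 0.268 0.008] [0.623 0.327 0.088]
[472. 174.] 101 [ 0.605 -0.662  0.007] [ 0.703 -0.599  0.015]
[362. 184.] 129 [ 0.569 -0.312  0.007] [ 0.606 -0.276  0.022]
[126. 189.] 150 [0.486 0.392 0.007] [0.526 0.433 0.032]
[260. 194.] 357 [ 0.496 -0.023  0.007] [0.557 0.038 0.048]
[323. 200.] 361 [ 0.494 -0.207  0.008] [ 0.554 -0.147  0.051]
[404. 212.] 258 [ 0.472 -0.45
[... 2239 characters left out ...]
1, 'q': array([ 9.11718405e-01,  1.81488181e-01,  1.60788133e+00,  2.20391639e-05,
        1.35379987e+00, -2.06322652e-01]), 'dq': array([ 1.71448410e-03, -7.35318848e-04, -2.48010687e-03,  1.29050271e-05,
        5.34887343e-04, -1.86042524e-03]), 'joint_efforts': array([ 1.24843908e-03, -4.45876586e+01, -3.52242279e+01, -1.83482548e-04,
        4.00533216e-03, -3.58458419e-05]), 'eef_pos': array([0.25124275, 0.51671165, 0.25547505]), 'eef_rot': array([-3.40348883e-04,  2.24451310e-01,  9.74484986e-01, -7.11197370e-04]), 'wrist_force': array([ 0.55147826, -0.14516958,  0.24463032]), 'torque': array([-0.01725179,  0.01774246, -0.01828476]), 'grasp_force': 0.0, 'opening': 0.9988457562804118}
```

View pics/top0.png

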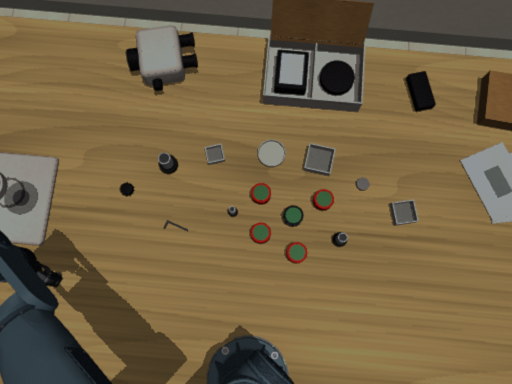

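View pics/side0.png

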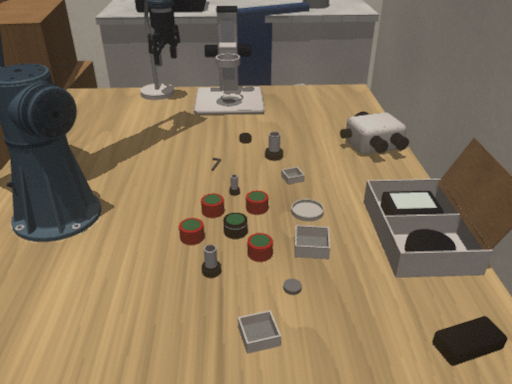

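The top view shows the large eyepiece at (167,163), the small one at (232,211) and the medium one at (340,239). The black-rimmed green lens is at (292,216), with four red look-alikes around it. The small box is at (214,154), the large box at (320,159), the medium box at (404,212) and the dish at (271,153). The knob is at (126,189) and the cap at (362,184).

```bash
cat >> h.py <<'E'
def go(x,y,gz):
    """tool-frame shift from the present pose to put the grasp point at x,y,gz"""
    from scipy.spatial.transform import Rotation as R
    o=ctrl.get_obs(); r=R.from_quat(o['eef_rot'][[1,2,3,0]])
    return r.inv().apply(np.array([x,y,gz])-o['eef_pos']-r.apply([0,0,.006])).round(4)
OBJ=dict(small=(.464,.088,.056,.020),medium=(.412,-.236,.068,.030),large=(.594,.297,.080,.036),lens=(.467,-.092,.040,.04),
 bs=(.638,.160,.022,.045),bm=(.510,-.421,.028,.055),bl=(.649,-.158,.034,.062),dish=(.658,-.012,.014,.06))
def locate(c,names=OBJ):
    w=cloud(c); out={}
    R=c['extrinsics'][:3,:3]; t=c['extrinsics'][:3,3]
    for n in names:
        x,y,h,r=OBJ[n]
        near=np.hypot(w[...,0]-x,w[...,1]-y)<r
        z=w[near&(w[...,2]>.006)][:,2]; top=np.percentile(z,95)
        m=near&(w[...,2]>top-(.008 if h>.03 else .006))
        v,u=np.nonzero(m)                     # cast rays onto the plane of the known height
        d=np.c_[(u-c['cx'])/c['f'],(v-c['cy'])/c['f'],np.ones(len(u))]@R.T
        p=(t+d*((h-t[2])/d[:,2])[:,None])[:,:2].astype(np.float32)
        b=cv2.minAreaRect(p); out[n]=(np.round(b[0],3),np.round(b[1],3),p.mean(0).round(3),round(float(top),3),len(u))
    return out
E
python3 - <<'E'
from h import *
for n in('top','side'):
    c=np.load(f'/tmp/{n}.npz')
    for k,v in locate(c).items(): print(n,k,*v)
print(go(.594,.297,.15))
E
```

```text
top small [0.467 0.088] [0.018 0.014] [0.466 0.089] 0.06 36
top medium [ 0.413 -0.234] [0.026 0.025] [ 0.412 -0.234] 0.072 71
top large [0.593 0.299] [0.034 0.032] [0.593 0.298] 0.083 116
top lens [ 0.469 -0.091] [0.058 0.057] [ 0.468 -0.09 ] 0.046 284
top bs [0.639 0.161] [0.055 0.051] [0.639 0.164] 0.025 64
top bm [ 0.511 -0.42 ] [0.066 0.068] [ 0.511 -0.42 ] 0.032 90
top bl [ 0.649 -0.157] [0.08  0.083] [ 0.649 -0.159] 0.037 137
top dish [ 0.658 -0.013] [0.083 0.083] [ 0.66  -0.012] 0.017 81
side small [0.464 0.078] [0.027 0.017] [0.464 0.079] 0.055 35
side medium [ 0.411 -0.241] [0.026 0.031] [ 0.412 -0.241] 0.068 108
side large [0.591 0.284] [0.049 0.034] [0.591 0.287] 0.079 68
side lens [ 0.467 -0.099] [0.062 0.057] [ 0.467 -0.099] 0.041 311
side bs [0.636 0.153] [0.054 0.058] [0.637 0.153] 0.022 92
side bm [ 0.509 -0.425] [0.067 0.071] [ 0.509 -0.426] 0.028 311
side bl [ 0.647 -0.166] [0.091 0.08 ] [ 0.648 -0.166] 0.034 266
side dish [ 0.657 -0.017] [0.088 0.085] [ 0.657 -0.018] 0.015 130
[-0.4044 -0.0475  0.0994]
```

>>> servo_tool:
  series: "-1 -0.404 -0.0475 0.05; -1 -0.404 -0.0475 0.05; -1 -0.404 -0.0475 0.05; -1 -0.404 -0.0475 0.05; -1 -0.404 -0.0475 0.05; -1 -0.404 -0.0475 0.05; -1 -0.404 -0.0475 0.05; -1 -0.404 -0.0475 0.05; -1 -0.404 -0.0475 0.099; -1 -0.404 -0.0475 0.099; -1 -0.404 -0.0475 0.099; -1 -0.404 -0.0475 0.099"

```text
$.series[0]: bad value
```

Each row needs the three turn values as well.

>>> servo_tool:
  series: "-1 -0.404 -0.0475 0.05 0 0 0; -1 -0.404 -0.0475 0.05 0 0 0; -1 -0.404 -0.0475 0.05 0 0 0; -1 -0.404 -0.0475 0.05 0 0 0; -1 -0.404 -0.0475 0.05 0 0 0; -1 -0.404 -0.0475 0.05 0 0 0; -1 -0.404 -0.0475 0.05 0 0 0; -1 -0.404 -0.0475 0.05 0 0 0; -1 -0.404 -0.0475 0.05 0 0 0; -1 -0.404 -0.0475 0.099 0 0 0; -1 -0.404 -0.0475 0.099 0 0 0; -1 -0.404 -0.0475 0.099 0 0 0"

```text
time_s: 1.1
eef_pos: [0.5932, 0.2941, 0.1511]
eef_rot: [-0.004, 0.226, 0.974, -0.002]
wrist_force: [-1.6, -0.4, -0.7]
opening: 0.999
grasp_force: 0.0
```

```bash
python3 - <<'E'
from h import *
print(go(.592,.297,.055),ctrl.get_obs()['eef_rot'])
a=cam('top');b=cam('side')
cv2.imwrite('pics/a.png',cv2.resize(np.hstack([a['img'][100:260,80:260],b['img'][60:220,180:360]]),None,fx=2,fy=2)[...,::-1])
E
```

```text
[0.0018 0.0027 0.0901] [-0.00374919  0.22627684  0.97405269 -0.00246999]
```

View pics/a.png

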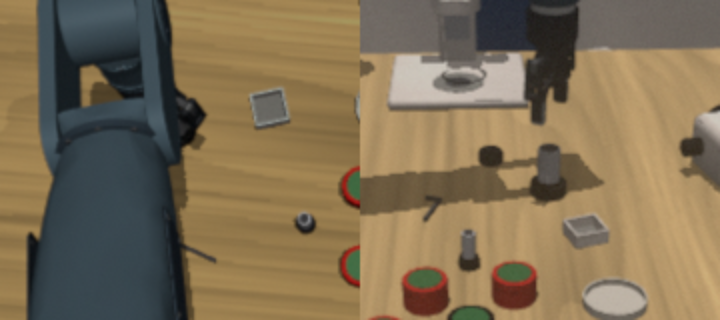

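The side crop shows the open gripper hovering over the large eyepiece at crop position (548,165). I'm going down now.

>>> servo_tool:
  series: "-1 0.002 0.003 0.03 0 0 0; -1 0.002 0.003 0.06 0 0 0; -1 0.002 0.003 0.08 0 0 0; -1 0.002 0.003 0.09 0 0 0; -1 0.002 0.003 0.09 0 0 0; -1 0.002 0.003 0.09 0 0 0"

```text
time_s: 1.7
eef_pos: [0.5938, 0.3023, 0.0689]
eef_rot: [0.001, 0.224, 0.975, 0.0]
wrist_force: [-0.3, -0.5, 0.1]
opening: 1.0
grasp_force: 0.0
```

```bash
python3 - <<'E'
from h import *
o=ctrl.get_obs();print(go(.592,.297,.055),o['eef_pos'],o['eef_rot'])
b=cam('side')
cv2.imwrite('pics/b.png',cv2.resize(b['img'][80:200,210:350],None,fx=4,fy=4)[...,::-1])
E
```

```text
[-0.0007 -0.0056  0.0079] [0.59380106 0.30229899 0.06889369] [6.95746612e-04 2.23876030e-01 9.74617275e-01 4.54624717e-04]
```

View pics/b.png

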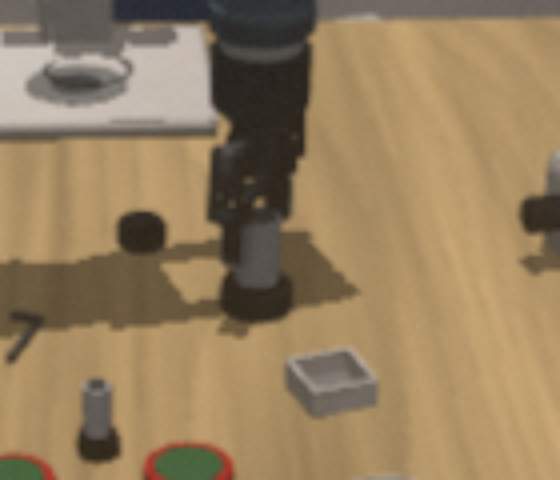

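The eyepiece stands between the fingers at crop position (258,260). The measured pose only settles after a pause, so I'll correct the rest and close.

>>> servo_tool:
  series: "-1 -0.001 -0.0055 0.008 0 0 0; -1 -0.001 -0.0055 0.008 0 0 0; 0.9 -0.001 -0.0055 0.008 0 0 0; 0.9 -0.001 -0.0055 0.008 0 0 0; 0.9 -0.001 -0.0055 0.008 0 0 0; 0.9 -0.001 -0.0055 0.008 0 0 0; 0.9 -0.001 -0.0055 0.008 0 0 0; 0.9 -0.001 -0.0055 0.008 0 0 0; 0.9 -0.001 -0.0055 0.008 0 0 0; 0.9 -0.001 -0.0055 0.008 0 0 0"

```text
time_s: 2.58
eef_pos: [0.5927, 0.2961, 0.06]
eef_rot: [0.001, 0.224, 0.974, 0.0]
wrist_force: [0.8, 1.8, 4.1]
opening: 0.406
grasp_force: 60.1
```

```bash
python3 - <<'E'
from h import *
o=ctrl.get_obs();print(o['opening'],o['grasp_force'],o['eef_pos'],o['eef_rot'],go(.592,.297,.14),go(.649,-.158,.13))
E
```

```text
0.40640341446955797 60.1205438375473 [0.59272834 0.29614137 0.0600308 ] [6.86347790e-04 2.24447553e-01 9.74485813e-01 4.74377009e-04] [ 0.0009  0.0006 -0.086 ] [-0.2493 -0.3837 -0.0762]
```

>>> servo_tool:
  series: "0.9 0 0 -0.01 0 0 0; 0.9 0 0 -0.03 0 0 0; 0.9 0 0 -0.05 0 0 0; 0.9 0 0 -0.065 0 0 0; 0.9 0 0 -0.07 0 0 0; 0.9 -0.005 -0.008 -0.07 0 0 0; 0.9 -0.015 -0.023 -0.07 0 0 0; 0.9 -0.03 -0.046 -0.07 0 0 0; 0.9 -0.05 -0.077 -0.07 0 0 0; 0.9 -0.07 -0.108 -0.07 0 0 0; 0.9 -0.09 -0.139 -0.07 0 0 0; 0.9 -0.11 -0.169 -0.07 0 0 0"

```text
time_s: 3.58
eef_pos: [0.6154, 0.0934, 0.1273]
eef_rot: [-0.002, 0.224, 0.974, -0.001]
wrist_force: [1.3, -0.1, -2.1]
opening: 0.41
grasp_force: 60.1
```

>>> servo_tool:
  series: "0.9 -0.02 -0.031 0 0 0 0; 0.9 -0.04 -0.062 0 0 0 0; 0.9 -0.06 -0.092 0 0 0 0; 0.9 -0.08 -0.123 0 0 0 0; 0.9 -0.1 -0.154 0 0 0 0; 0.9 -0.115 -0.178 0 0 0 0; 0.9 -0.128 -0.198 0 0 0 0; 0.9 -0.136 -0.21 0 0 0 0; 0.9 -0.139 -0.215 0 0 0 0; 0.9 -0.139 -0.215 0 0 0 0; 0.9 -0.139 -0.215 0 0 0 0; 0.9 -0.139 -0.215 0 0 0 0"

```text
time_s: 4.58
eef_pos: [0.6476, -0.1567, 0.1288]
eef_rot: [-0.001, 0.224, 0.975, 0.0]
wrist_force: [0.2, -0.2, -1.5]
opening: 0.405
grasp_force: 60.1
```

```bash
python3 - <<'E'
from h import *
o=ctrl.get_obs();print(o['opening'],o['grasp_force'],o['eef_pos'],o['eef_rot'],go(.649,-.158,.058))
b=cam('side')
cv2.imwrite('pics/c.png',cv2.resize(b['img'][120:300,210:390],None,fx=3,fy=3)[...,::-1])
E
```

```text
0.4051255084930003 60.10012865066528 [ 0.64763602 -0.15665894  0.12882868] [-6.05646557e-04  2.23724626e-01  9.74652153e-01  3.24708777e-04] [-0.0019 -0.0006  0.0648]
```

View pics/c.png

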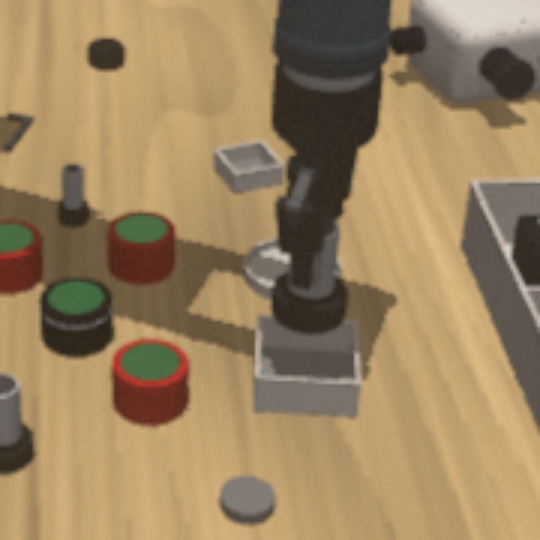

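The large eyepiece is held upright over the large box, at crop position (310,320) over the box at (307,365). I'm lowering it.

>>> servo_tool:
  series: "0.9 -0.001 -0.0005 0.02 0 0 0; 0.9 -0.002 -0.0005 0.04 0 0 0; 0.9 -0.002 -0.0005 0.055 0 0 0; 0.9 -0.002 -0.0005 0.06 0 0 0; 0.9 -0.002 -0.0005 0.064 0 0 0; 0.9 -0.002 -0.0005 0.065 0 0 0; 0.9 -0.002 -0.0005 0.065 0 0 0; 0.9 -0.002 -0.0005 0.065 0 0 0"

```text
time_s: 5.3
eef_pos: [0.6503, -0.16, 0.0654]
eef_rot: [0.001, 0.224, 0.974, -0.0]
wrist_force: [-0.4, -0.7, -2.8]
opening: 0.408
grasp_force: 60.1
```

>>> servo_tool:
  series: "0.9 0 0 0.001 0 0 0; 0.9 0 0 0.002 0 0 0; 0.9 0 0 0.002 0 0 0; 0.9 0 0 0.002 0 0 0"

```text
time_s: 5.63
eef_pos: [0.6501, -0.1601, 0.0631]
eef_rot: [0.001, 0.225, 0.974, -0.0]
wrist_force: [0.7, -0.2, 0.2]
opening: 0.407
grasp_force: 60.5
```

>>> servo_tool:
  series: "0.3 0 0 0 0 0 0; -0.1 0 0 0 0 0 0; -0.5 0 0 0 0 0 0; -1 0 0 0 0 0 0; -1 0 0 0 0 0 0; -1 0 0 0 0 0 0; -1 0 0 0 0 0 0; -1 0 0 -0.03 0 0 0; -1 0 0 -0.07 0 0 0; -1 0 0 -0.09 0 0 0; -1 0 0 -0.09 0 0 0; -1 0 0 -0.09 0 0 0"

```text
time_s: 6.63
eef_pos: [0.6506, -0.1602, 0.1544]
eef_rot: [0.002, 0.224, 0.974, -0.0]
wrist_force: [-0.1, 0.3, -0.9]
opening: 1.0
grasp_force: 0.0
```

```bash
python3 - <<'E'
from h import *
o=ctrl.get_obs();print(o['eef_pos'],go(.412,-.235,.14))
E
```

```text
[ 0.65064827 -0.1602128   0.15442013] [ 0.1819 -0.1716  0.0077]
```

>>> servo_tool:
  series: "-1 0.024 -0.023 0 0 0 0; -1 0.048 -0.046 0 0 0 0; -1 0.073 -0.069 0 0 0 0; -1 0.097 -0.092 0 0 0 0; -1 0.122 -0.115 0 0 0 0; -1 0.146 -0.138 0 0 0 0; -1 0.168 -0.159 0 0 0 0; -1 0.182 -0.172 0 0 0 0; -1 0.182 -0.172 0 0 0 0; -1 0.182 -0.172 0 0 0 0; -1 0.182 -0.172 0 0 0 0"

```text
time_s: 7.55
eef_pos: [0.4107, -0.2345, 0.1516]
eef_rot: [-0.0, 0.225, 0.974, 0.0]
wrist_force: [0.1, 0.5, 0.6]
opening: 1.001
grasp_force: 0.0
```

```bash
python3 - <<'E'
from h import *
o=ctrl.get_obs();print(o['eef_pos'],o['eef_rot'],go(.412,-.235,.048))
c=cam('top');save(c,'d.png');print(locate(c,['bl']))
w=cloud(c); m=(np.hypot(w[...,0]-.649,w[...,1]+.158)<.03)&(w[...,2]>.07); print(m.sum(),np.nanmean(w[m],0))
E
```

```text
[ 0.41073046 -0.23449245  0.15162358] [-3.58777822e-04  2.24678963e-01  9.74432697e-01  3.92968912e-04] [-0.0015  0.      0.0976]
{'bl': (array([ 0.665, -0.165]), array([0.035, 0.036]), array([ 0.665, -0.166], dtype=float32), 0.086, 116)}
129 [ 0.64849876 -0.15946485  0.08352921]
```

View pics/d.png

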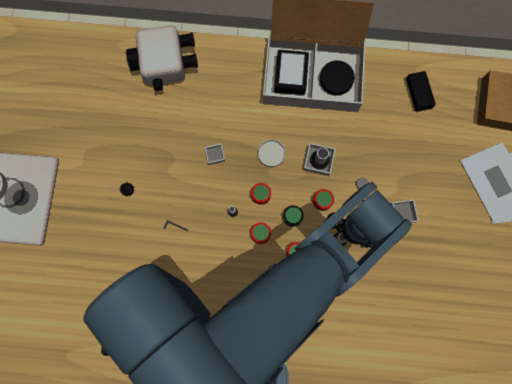

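The large eyepiece stands in its box at (320,157), about 2 mm off centre. Next is the medium one.

>>> servo_tool:
  series: "-1 -0.0015 0 0.03 0 0 0; -1 -0.0015 0 0.06 0 0 0; -1 -0.0015 0 0.085 0 0 0; -1 -0.0015 0 0.095 0 0 0; -1 -0.0015 0 0.0975 0 0 0; -1 -0.0015 0 0.0975 0 0 0; -1 -0.0015 0 0.0975 0 0 0; -1 -0.0015 0 0.0975 0 0 0"

```text
time_s: 8.27
eef_pos: [0.4131, -0.2363, 0.0563]
eef_rot: [0.001, 0.224, 0.975, -0.001]
wrist_force: [1.2, 0.4, 0.1]
opening: 0.999
grasp_force: 0.0
```

```bash
python3 - <<'E'
from h import *
o=ctrl.get_obs();print(o['eef_pos'],o['eef_rot'],go(.412,-.235,.048))
E
```

```text
[ 0.41314453 -0.23627257  0.05625415] [ 1.22204350e-03  2.24288630e-01  9.74521716e-01 -7.35982929e-04] [0.0016 0.0007 0.0022]
```

>>> servo_tool:
  series: "-1 0.001 0.0005 0.002 0 0 0; 0.9 0.001 0.0005 0.002 0 0 0; 0.9 0.001 0.0005 0.002 0 0 0; 0.9 0.001 0.0005 0.002 0 0 0; 0.9 0.001 0.0005 0.002 0 0 0; 0.9 0.001 0.0005 0.002 0 0 0; 0.9 0.001 0.0005 0.002 0 0 0; 0.9 0.001 0.0005 0.002 0 0 0; 0.9 0.001 0.0005 0.002 0 0 0; 0.9 0.001 0.0005 0.002 0 0 0; 0.9 0.001 0.0005 0.002 0 0 0"

```text
time_s: 9.18
eef_pos: [0.4115, -0.2347, 0.0531]
eef_rot: [0.0, 0.224, 0.974, -0.0]
wrist_force: [-0.8, 1.4, 5.2]
opening: 0.315
grasp_force: 58.9
```

```bash
python3 - <<'E'
from h import *
o=ctrl.get_obs();print(o['eef_pos'],go(.510,-.421,o['eef_pos'][2]-.006))
E
```

```text
[ 0.4114891  -0.23474481  0.05307256] [-1.701e-01 -1.244e-01  1.000e-04]
```

>>> servo_tool:
  series: "0.9 0 0 -0.01 0 0 0; 0.9 0 0 -0.03 0 0 0; 0.9 0 0 -0.05 0 0 0; 0.9 0 0 -0.06 0 0 0; 0.9 -0.01 -0.007 -0.06 0 0 0; 0.9 -0.03 -0.022 -0.06 0 0 0; 0.9 -0.055 -0.04 -0.06 0 0 0; 0.9 -0.08 -0.0585 -0.06 0 0 0; 0.9 -0.105 -0.077 -0.06 0 0 0; 0.9 -0.13 -0.095 -0.06 0 0 0; 0.9 -0.15 -0.11 -0.06 0 0 0; 0.9 -0.163 -0.119 -0.06 0 0 0"

```text
time_s: 10.18
eef_pos: [0.5065, -0.4153, 0.1127]
eef_rot: [0.0, 0.225, 0.974, -0.0]
wrist_force: [-0.1, -0.9, -1.3]
opening: 0.313
grasp_force: 59.0
```

>>> servo_tool:
  series: "0.9 -0.006 -0.004 0 0 0 0; 0.9 -0.007 -0.005 0 0 0 0; 0.9 -0.007 -0.005 0 0 0 0; 0.9 -0.007 -0.005 0 0 0 0; 0.9 -0.007 -0.005 0 0 0 0"

```text
time_s: 10.6
eef_pos: [0.5096, -0.4192, 0.1126]
eef_rot: [-0.0, 0.224, 0.975, 0.0]
wrist_force: [-0.1, -0.2, -0.0]
opening: 0.311
grasp_force: 59.0
```

```bash
python3 - <<'E'
from h import *
o=ctrl.get_obs();print(o['eef_pos'],o['eef_rot'],go(.510,-.421,.0511))
b=cam('side')
cv2.imwrite('pics/e.png',cv2.resize(b['img'][200:380,170:350],None,fx=3,fy=3)[...,::-1])
E
```

```text
[ 0.50955022 -0.41922459  0.11263625] [-4.10836304e-04  2.24172830e-01  9.74549258e-01  3.43404122e-04] [-0.0012 -0.0014  0.0555]
```

View pics/e.png

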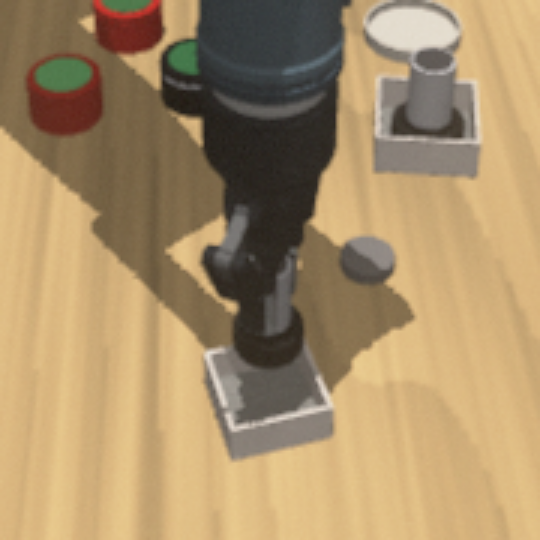

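The medium eyepiece is held upright over its box at crop position (268,335), and the large one is seated in its box at (430,120). I'm lowering the medium one.

>>> servo_tool:
  series: "0.9 -0.001 -0.001 0.02 0 0 0; 0.9 -0.001 -0.0015 0.035 0 0 0; 0.9 -0.001 -0.0015 0.045 0 0 0; 0.9 -0.001 -0.0015 0.052 0 0 0; 0.9 -0.001 -0.0015 0.054 0 0 0; 0.9 -0.001 -0.0015 0.055 0 0 0; 0.9 -0.001 -0.0015 0.055 0 0 0; 0.9 -0.001 -0.0015 0.055 0 0 0"

```text
time_s: 11.32
eef_pos: [0.5106, -0.4227, 0.0586]
eef_rot: [0.001, 0.224, 0.974, -0.0]
wrist_force: [-0.3, -0.2, -0.6]
opening: 0.309
grasp_force: 59.0
```

>>> servo_tool:
  series: "0.9 0 0 0.001 0 0 0; 0.9 0 0 0.002 0 0 0; 0.9 0 0 0.002 0 0 0; 0.9 0 0 0.002 0 0 0"

```text
time_s: 11.65
eef_pos: [0.5104, -0.4225, 0.0562]
eef_rot: [0.0, 0.224, 0.974, -0.0]
wrist_force: [-0.3, -0.4, 0.0]
opening: 0.312
grasp_force: 59.1
```

>>> servo_tool:
  series: "0.9 0 0 0.001 0 0 0; 0.9 0 0 0.0015 0 0 0; 0.9 0 0 0.0015 0 0 0; 0.9 0 0 0.0015 0 0 0"

```text
time_s: 11.98
eef_pos: [0.5105, -0.4225, 0.0561]
eef_rot: [0.0, 0.224, 0.975, -0.0]
wrist_force: [-2.7, 3.4, 10.2]
opening: 0.314
grasp_force: 59.7
```

On the floor. I'll release, retreat and go to the lens.

>>> servo_tool:
  series: "0.3 0 0 0 0 0 0; -0.1 0 0 0 0 0 0; -0.5 0 0 0 0 0 0; -1 0 0 0 0 0 0; -1 0 0 0 0 0 0; -1 0 0 0 0 0 0; -1 0 0 0 0 0 0; -1 0 0 -0.03 0 0 0; -1 0 0 -0.07 0 0 0; -1 0 0 -0.09 0 0 0; -1 0 0 -0.09 0 0 0; -1 0 0 -0.09 0 0 0"

```text
time_s: 12.98
eef_pos: [0.511, -0.4232, 0.1464]
eef_rot: [0.002, 0.224, 0.974, -0.001]
wrist_force: [0.7, 0.8, -1.5]
opening: 0.999
grasp_force: 0.0
```

```bash
python3 - <<'E'
from h import *
o=ctrl.get_obs();print(o['eef_pos'],go(.468,-.092,.11))
E
```

```text
[ 0.51099023 -0.42315469  0.14635494] [0.1837 0.279  0.0293]
```

>>> servo_tool:
  series: "-1 0.02 0.03 0 0 0 0; -1 0.04 0.061 0 0 0 0; -1 0.06 0.091 0 0 0 0; -1 0.08 0.121 0 0 0 0; -1 0.1 0.152 0 0 0 0; -1 0.12 0.182 0 0 0 0; -1 0.14 0.213 0.01 0 0 0; -1 0.16 0.243 0.02 0 0 0; -1 0.175 0.266 0.029 0 0 0; -1 0.184 0.279 0.029 0 0 0; -1 0.184 0.279 0.029 0 0 0; -1 0.184 0.279 0.029 0 0 0"

```text
time_s: 13.98
eef_pos: [0.4659, -0.09, 0.1141]
eef_rot: [-0.001, 0.223, 0.975, 0.0]
wrist_force: [0.9, -0.2, 0.3]
opening: 0.998
grasp_force: 0.0
```

```bash
python3 - <<'E'
from h import *
o=ctrl.get_obs();print(o['eef_pos'],o['eef_rot'],go(.468,-.092,.03))
c=cam('top');save(c,'f.png')
w=cloud(c); m=(np.hypot(w[...,0]-.51,w[...,1]+.421)<.03)&(w[...,2]>.06); print(m.sum(),np.nanmean(w[m],0))
b=cam('side')
cv2.imwrite('pics/g.png',cv2.resize(np.hstack([b['img'][130:290,150:330],c['img'][140:300,230:410]]),None,fx=2,fy=2)[...,::-1])
E
```

```text
[ 0.46591175 -0.08995025  0.11414689] [-1.10495786e-03  2.23491080e-01  9.74705343e-01  1.02745330e-04] [-0.003  -0.0009  0.0781]
83 [ 0.51019969 -0.42109718  0.07136911]
```

View pics/g.png

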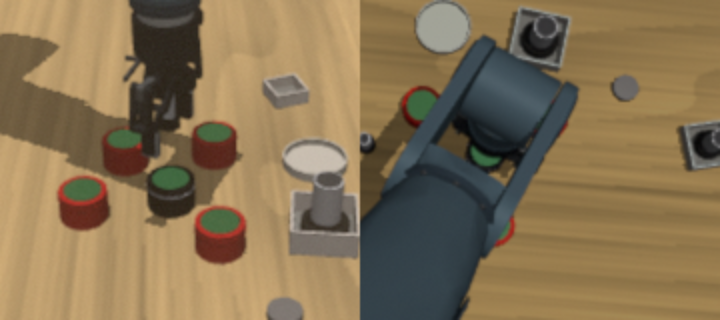

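The medium eyepiece stands in its box (right-hand crop at (710,143)), and the gripper hovers over the black-rimmed lens at left-hand crop position (171,190).

>>> servo_tool:
  series: "-1 -0.002 0 0.025 0 0 0; -1 -0.002 0 0.045 0 0 0; -1 -0.002 0 0.06 0 0 0; -1 -0.002 0 0.068 0 0 0; -1 -0.002 0 0.07 0 0 0; -1 -0.002 0 0.07 0 0 0; -1 -0.002 0 0.07 0 0 0"

```text
time_s: 14.67
eef_pos: [0.4692, -0.0925, 0.046]
eef_rot: [0.001, 0.225, 0.974, -0.0]
wrist_force: [0.1, -0.3, 0.3]
opening: 0.999
grasp_force: 0.0
```

```bash
python3 - <<'E'
from h import *
o=ctrl.get_obs();print(o['eef_pos'],o['wrist_force'],go(.468,-.092,.030))
E
```

```text
[ 0.46923288 -0.09245211  0.04596202] [ 0.12672099 -0.26414692  0.30958962] [ 0.0013 -0.0001  0.01  ]
```

>>> servo_tool:
  series: "-1 0.001 0 0.007 0 0 0; -1 0.001 0 0.01 0 0 0; -1 0.001 0 0.01 0 0 0; 0.5 0.001 0 0.01 0 0 0; 0.5 0.001 0 0.01 0 0 0; 0.5 0.001 0 0.01 0 0 0; 0.5 0.001 0 0.01 0 0 0; 0.5 0.001 0 0.01 0 0 0; 0.5 0.001 0 0.01 0 0 0; 0.5 0.001 0 0.01 0 0 0; 0.5 0.001 0 0.01 0 0 0"

```text
time_s: 15.58
eef_pos: [0.4681, -0.0913, 0.036]
eef_rot: [0.0, 0.224, 0.975, -0.0]
wrist_force: [-1.3, 1.5, 5.7]
opening: 0.686
grasp_force: 64.2
```

```bash
python3 - <<'E'
from h import *
o=ctrl.get_obs();print(o['eef_pos'],o['wrist_force'],o['opening']*85,go(.658,-.013,o['eef_pos'][2]-.006))
E
```

```text
[ 0.468052   -0.09133559  0.03596158] [-1.26381554  1.47809434  5.66219617] 58.27312245106776 [-1.366e-01  1.535e-01  1.000e-04]
```

>>> servo_tool:
  series: "0.5 0 0 -0.01 0 0 0; 0.5 0 0 -0.03 0 0 0; 0.5 0 0 -0.05 0 0 0; 0.5 0 0 -0.068 0 0 0; 0.5 0 0 -0.075 0 0 0; 0.5 -0.007 0.008 -0.075 0 0 0; 0.5 -0.02 0.022 -0.075 0 0 0; 0.5 -0.037 0.042 -0.075 0 0 0; 0.5 -0.057 0.064 -0.075 0 0 0; 0.5 -0.077 0.086 -0.075 0 0 0; 0.5 -0.097 0.109 -0.075 0 0 0; 0.5 -0.115 0.129 -0.075 0 0 0"

```text
time_s: 16.58
eef_pos: [0.6288, -0.0241, 0.1087]
eef_rot: [-0.001, 0.224, 0.974, 0.0]
wrist_force: [0.0, -0.8, -1.8]
opening: 0.683
grasp_force: 64.7
```

>>> servo_tool:
  series: "0.5 -0.013 0.015 0 0 0 0; 0.5 -0.02 0.0225 0 0 0 0; 0.5 -0.022 0.025 0 0 0 0; 0.5 -0.022 0.025 0 0 0 0; 0.5 -0.022 0.025 0 0 0 0; 0.5 -0.022 0.025 0 0 0 0"

```text
time_s: 17.08
eef_pos: [0.6572, -0.0129, 0.1095]
eef_rot: [-0.001, 0.225, 0.974, -0.0]
wrist_force: [-0.0, 0.1, -1.9]
opening: 0.684
grasp_force: 64.8
```

```bash
python3 - <<'E'
from h import *
o=ctrl.get_obs();print(o['eef_pos'],o['eef_rot'],go(.658,-.013,.034))
b=cam('side')
cv2.imwrite('pics/i.png',cv2.resize(b['img'][110:290,210:390],None,fx=3,fy=3)[...,::-1])
E
```

```text
[ 0.65720965 -0.01289438  0.10950611] [-8.42264501e-04  2.24671326e-01  9.74434235e-01 -8.45348481e-05] [-0.0009  0.0003  0.0695]
```

View pics/i.png

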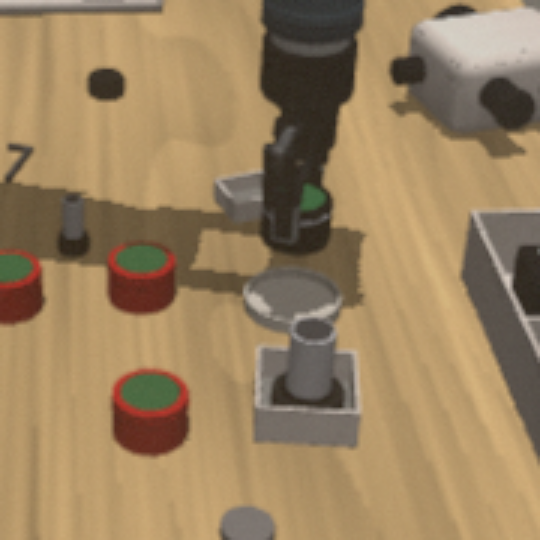

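The lens is held level over the dish at crop position (297,230). I judge the fingertips to be about 15 mm above its underside, which clears the 14 mm dish rim. I'm lowering it.

>>> servo_tool:
  series: "0.5 -0.001 0 0.02 0 0 0; 0.5 -0.001 0 0.04 0 0 0; 0.5 -0.001 0 0.055 0 0 0; 0.5 -0.001 0 0.062 0 0 0; 0.5 -0.001 0 0.066 0 0 0; 0.5 -0.001 0 0.067 0 0 0; 0.5 -0.001 0 0.067 0 0 0; 0.5 -0.001 0 0.067 0 0 0"

```text
time_s: 17.8
eef_pos: [0.6599, -0.0133, 0.0444]
eef_rot: [0.001, 0.224, 0.974, 0.0]
wrist_force: [-0.0, 0.7, -1.3]
opening: 0.684
grasp_force: 64.8
```

>>> servo_tool:
  series: "0.5 0 0 0.002 0 0 0; 0.5 0 0 0.003 0 0 0; 0.5 0 0 0.0035 0 0 0; 0.5 0 0 0.0035 0 0 0; 0.5 0 0 0.0035 0 0 0"

```text
time_s: 18.22
eef_pos: [0.6593, -0.0132, 0.0401]
eef_rot: [0.0, 0.224, 0.974, 0.0]
wrist_force: [-0.0, 0.6, -1.8]
opening: 0.682
grasp_force: 64.9
```

>>> servo_tool:
  series: "0.5 0 0 0.0005 0 0 0; 0.5 0 0 0.001 0 0 0; 0.5 0 0 0.001 0 0 0; 0.5 0 0 0.001 0 0 0"

```text
time_s: 18.55
eef_pos: [0.6594, -0.0132, 0.04]
eef_rot: [0.0, 0.224, 0.974, -0.0]
wrist_force: [-3.2, 0.8, 5.9]
opening: 0.682
grasp_force: 65.4
```

>>> servo_tool:
  series: "0 0 0 0 0 0 0; -0.5 0 0 0 0 0 0; -1 0 0 0 0 0 0; -1 0 0 0 0 0 0; -1 0 0 0 0 0 0; -1 0 0 0 0 0 0; -1 0 0 -0.02 0 0 0; -1 0 0 -0.05 0 0 0; -1 0 0 -0.09 0 0 0; -1 0 0 -0.1 0 0 0; -1 0 0 -0.1 0 0 0; -1 0 0 -0.1 0 0 0"

```text
time_s: 19.55
eef_pos: [0.6596, -0.0133, 0.1396]
eef_rot: [0.001, 0.224, 0.974, 0.0]
wrist_force: [0.9, -0.1, -0.9]
opening: 1.0
grasp_force: 0.0
```

```bash
python3 - <<'E'
from h import *
o=ctrl.get_obs();print(o['eef_pos'],go(.465,.087,.13))
E
```

```text
[ 0.65963893 -0.01328     0.13961348] [0.2189 0.005  0.0032]
```

>>> servo_tool:
  series: "-1 0.03 0.001 0 0 0 0; -1 0.06 0.001 0 0 0 0; -1 0.095 0.002 0 0 0 0; -1 0.13 0.003 0 0 0 0; -1 0.165 0.004 0 0 0 0; -1 0.195 0.005 0 0 0 0; -1 0.213 0.005 0.003 0 0 0; -1 0.219 0.005 0.003 0 0 0; -1 0.219 0.005 0.003 0 0 0; -1 0.219 0.005 0.003 0 0 0; -1 0.219 0.005 0.003 0 0 0"

```text
time_s: 20.47
eef_pos: [0.4657, 0.0865, 0.1358]
eef_rot: [0.0, 0.225, 0.974, -0.0]
wrist_force: [-0.0, -1.4, -0.6]
opening: 0.997
grasp_force: 0.0
```

```bash
python3 - <<'E'
from h import *
o=ctrl.get_obs();print(o['eef_pos'],o['eef_rot'],go(.465,.087,.041))
c=cam('top')
w=cloud(c); m=(np.hypot(w[...,0]-.658,w[...,1]+.013)<.038)&(w[...,2]>.036); print(m.sum(),np.nanmean(w[m],0),np.nanstd(w[m],0))
b=cam('side')
cv2.imwrite('pics/j.png',cv2.resize(np.hstack([b['img'][110:270,180:360],c['img'][120:280,180:360]]),None,fx=2,fy=2)[...,::-1])
E
```

```text
[0.46565278 0.08652844 0.13577576] [ 3.53811932e-04  2.24771202e-01  9.74411505e-01 -2.83642796e-05] [0.0009 0.0001 0.0888]
306 [ 0.65759188 -0.01265133  0.04491665] [0.0151994  0.01494403 0.002991  ]
```

View pics/j.png

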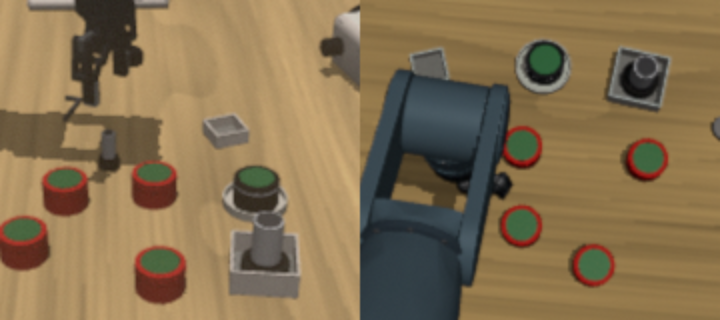

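The lens lies in the dish (left-hand crop at (256,190)), and the gripper is above the small eyepiece at (108,150).

>>> servo_tool:
  series: "-1 0.001 0 0.03 0 0 0; -1 0.001 0 0.06 0 0 0; -1 0.001 0 0.075 0 0 0; -1 0.001 0 0.084 0 0 0; -1 0.001 0 0.086 0 0 0; -1 0.001 0 0.086 0 0 0; -1 0.001 0 0.086 0 0 0; -1 0.001 0 0.086 0 0 0"

```text
time_s: 21.23
eef_pos: [0.4648, 0.0874, 0.051]
eef_rot: [0.001, 0.224, 0.974, 0.0]
wrist_force: [-0.4, 0.5, 0.3]
opening: 1.002
grasp_force: 0.0
```

```bash
python3 - <<'E'
from h import *
o=ctrl.get_obs();print(o['eef_pos'],o['eef_rot'],go(.465,.087,.041))
E
```

```text
[0.4647705  0.08742947 0.05101104] [1.23364163e-03 2.24471635e-01 9.74479825e-01 1.81897964e-04] [-0.0004 -0.0003  0.004 ]
```

>>> servo_tool:
  series: "-1 0 0 0.003 0 0 0; -1 0 0 0.004 0 0 0; 0.9 0 0 0.004 0 0 0; 0.9 0 0 0.004 0 0 0; 0.9 0 0 0.004 0 0 0; 0.9 0 0 0.004 0 0 0; 0.9 0 0 0.004 0 0 0; 0.9 0 0 0.004 0 0 0; 0.9 0 0 0.004 0 0 0; 0.9 0 0 0.004 0 0 0; 0.9 0 0 0.004 0 0 0; 0.9 0 0 0.004 0 0 0"

```text
time_s: 22.23
eef_pos: [0.4637, 0.0876, 0.0459]
eef_rot: [0.0, 0.224, 0.974, 0.0]
wrist_force: [-0.6, 1.0, 2.7]
opening: 0.22
grasp_force: 58.5
```

```bash
python3 - <<'E'
from h import *
o=ctrl.get_obs();print(o['eef_pos'],o['wrist_force'],o['opening']*85,go(.638,.160,o['eef_pos'][2]-.006))
E
```

```text
[0.46365794 0.08757265 0.04594588] [-0.63391432  1.01550534  2.65455127] 18.710139261029898 [-1.251e-01  1.414e-01  1.000e-04]
```

>>> servo_tool:
  series: "0.9 0 0 -0.01 0 0 0; 0.9 0 0 -0.03 0 0 0; 0.9 0 0 -0.05 0 0 0; 0.9 0 0 -0.06 0 0 0; 0.9 -0.007 0.008 -0.06 0 0 0; 0.9 -0.02 0.022 -0.06 0 0 0; 0.9 -0.037 0.042 -0.06 0 0 0; 0.9 -0.057 0.064 -0.06 0 0 0; 0.9 -0.077 0.087 -0.06 0 0 0; 0.9 -0.097 0.11 -0.06 0 0 0; 0.9 -0.112 0.127 -0.06 0 0 0; 0.9 -0.12 0.136 -0.06 0 0 0"

```text
time_s: 23.23
eef_pos: [0.6331, 0.1583, 0.106]
eef_rot: [0.001, 0.224, 0.975, 0.0]
wrist_force: [-1.5, -0.8, 0.4]
opening: 0.215
grasp_force: 58.6
```

>>> servo_tool:
  series: "0.9 -0.004 0.004 0 0 0 0; 0.9 -0.005 0.0055 0 0 0 0; 0.9 -0.005 0.0055 0 0 0 0; 0.9 -0.005 0.0055 0 0 0 0; 0.9 -0.005 0.0055 0 0 0 0"

```text
time_s: 23.65
eef_pos: [0.6369, 0.1598, 0.1057]
eef_rot: [-0.0, 0.225, 0.974, -0.0]
wrist_force: [-0.2, -0.5, -1.0]
opening: 0.209
grasp_force: 58.6
```

```bash
python3 - <<'E'
from h import *
o=ctrl.get_obs();print(o['eef_pos'],o['eef_rot'],o['grasp_force'],go(.638,.160,.044))
b=cam('side')
cv2.imwrite('pics/k.png',cv2.resize(b['img'][90:230,230:370],None,fx=4,fy=4)[...,::-1])
E
```

```text
[0.63690347 0.15979192 0.10571245] [-4.16321297e-04  2.24584634e-01  9.74454480e-01 -1.85331300e-04] 58.61297607421875 [-0.0009  0.0007  0.0557]
```

View pics/k.png

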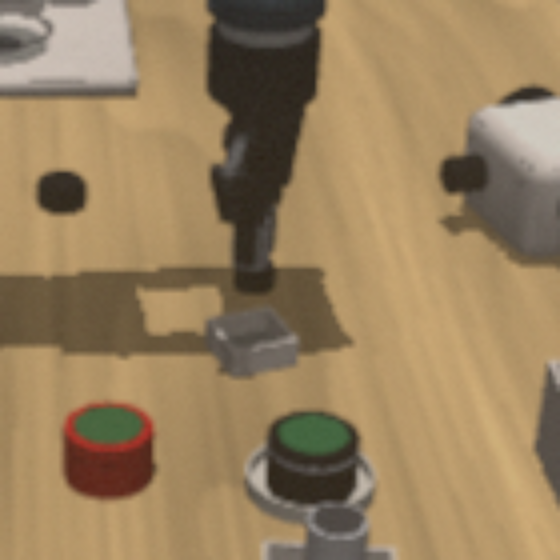

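The small eyepiece is upright over its box at crop position (253,275). I'm lowering it.

>>> servo_tool:
  series: "0.9 -0.001 0.0005 0.015 0 0 0; 0.9 -0.001 0.0005 0.03 0 0 0; 0.9 -0.001 0.0005 0.042 0 0 0; 0.9 -0.001 0.0005 0.05 0 0 0; 0.9 -0.001 0.0005 0.053 0 0 0; 0.9 -0.001 0.0005 0.054 0 0 0; 0.9 -0.001 0.0005 0.054 0 0 0; 0.9 -0.001 0.0005 0.054 0 0 0; 0.9 -0.001 0.0005 0.054 0 0 0"

```text
time_s: 24.45
eef_pos: [0.6396, 0.1602, 0.0526]
eef_rot: [0.001, 0.224, 0.974, 0.0]
wrist_force: [-0.1, 0.4, -0.2]
opening: 0.218
grasp_force: 58.6
```

>>> servo_tool:
  series: "0.9 0 0 0.001 0 0 0; 0.9 0 0 0.002 0 0 0; 0.9 0 0 0.002 0 0 0; 0.9 0 0 0.002 0 0 0"

```text
time_s: 24.78
eef_pos: [0.6389, 0.1601, 0.0498]
eef_rot: [0.0, 0.224, 0.974, -0.0]
wrist_force: [-0.2, -0.5, 0.1]
opening: 0.217
grasp_force: 58.6
```

>>> servo_tool:
  series: "0.9 0 0 0.0005 0 0 0; 0.9 0 0 0.001 0 0 0; 0.9 0 0 0.001 0 0 0; 0.9 0 0 0.001 0 0 0"

```text
time_s: 25.12
eef_pos: [0.639, 0.1601, 0.049]
eef_rot: [0.0, 0.224, 0.974, 0.0]
wrist_force: [-0.5, 0.6, 1.9]
opening: 0.212
grasp_force: 58.8
```

Floor contact. I'll release, rise and move back out of the view.

>>> servo_tool:
  series: "0.5 0 0 0 0 0 0; 0.1 0 0 0 0 0 0; -0.4 0 0 0 0 0 0; -1 0 0 0 0 0 0; -1 0 0 0 0 0 0; -1 0 0 0 0 0 0; -1 0 0 0 0 0 0; -1 0 0 -0.03 0 0 0; -1 0 0 -0.06 0 0 0; -1 0 0 -0.1 0 0 0; -1 0 0 -0.13 0 0 0; -1 0 0 -0.13 0 0 0"

```text
time_s: 26.12
eef_pos: [0.6432, 0.1606, 0.1875]
eef_rot: [0.006, 0.224, 0.974, 0.002]
wrist_force: [1.4, -0.3, 1.5]
opening: 1.001
grasp_force: 0.0
```

>>> servo_tool:
  series: "-1 0.03 0.03 0 0 0 0; -1 0.06 0.06 0 0 0 0; -1 0.09 0.09 0 0 0 0; -1 0.12 0.12 0 0 0 0; -1 0.15 0.14 0 0 0 0; -1 0.17 0.15 0 0 0 0; -1 0.18 0.15 0 0 0 0; -1 0.18 0.15 0 0 0 0; -1 0.18 0.15 0 0 0 0"

```text
time_s: 26.87
eef_pos: [0.5426, 0.3734, 0.1786]
eef_rot: [0.0, 0.224, 0.975, -0.0]
wrist_force: [0.4, 0.2, 0.3]
opening: 1.002
grasp_force: 0.0
```

```bash
python3 - <<'E'
from h import *
c=cam('top'); b=cam('side'); w=cloud(c)
for n,x,y,h in(('s',.638,.160,.045),('m',.51,-.421,.06),('l',.649,-.158,.07),('lens',.658,-.013,.036)):
    m=(np.hypot(w[...,0]-x,w[...,1]-y)<.035)&(w[...,2]>h); print(n,m.sum(),np.nanmean(w[m],0).round(4))
print(ctrl.get_obs()['eef_pos'])
cv2.imwrite('pics/l.png',np.hstack([c['img'][100:260,90:450],b['img'][100:260,150:400]])[...,::-1])
E
```

```text
s 44 [0.6391 0.1583 0.0583]
m 85 [ 0.5105 -0.4211  0.0706]
l 127 [ 0.6489 -0.1594  0.0833]
lens 305 [ 0.6578 -0.0128  0.0449]
[0.54373343 0.37242625 0.17882816]
```

View pics/l.png

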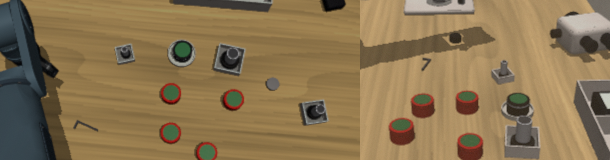

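All four optics are seated and centred: the small eyepiece at (125,53), the lens at (181,52), the large at (229,57) and the medium at (314,112) in the left-hand crop. I'm handing the job in.

```bash
python3 -c "
from bench import ctrl; print(ctrl.hand_in())"
```

```text
the job is handed in; nothing more can be done
None
```

All three eyepieces are standing in the boxes of their own size and the lens is lying in the dish, each within about 3 mm of centre in the last top view; the job is handed in, but no verdict came back.

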